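Set the running clearance of a model stand's knurled nut

ROBOT

A 6-joint arm with a two-finger parallel gripper is mounted at the origin on the work surface. World frame = base frame: x ahead of the robot, y to its left, z up, the work surface at z = 0. Lengths are in m, angles in rad, forces in N, time in s.
With the tool pointing down it reaches from about 0.375 to 0.925 m from the base axis. Payload 5.7 kg.
Tool frame: the origin (TCP) lies at the very end of the fingers, on their centre line; the grasp point (between the pads) lies 19 mm behind it; z points along the fingers, y is the line along which they close (so a half turn about z gives the same grasp; the last joint's range is limited). The gripper opens to 85 mm and grips with 20 to 120 N. Pads are 22 mm wide; open, the fingers measure 114 mm over their backs; the gripper's body (76 mm by 85 mm) begins 54 mm behind the grasp point. The pads swing forward as they close: fully open they stand 13 mm farther back than shut.
Start: joints at [1.036, 0.359, 1.51, -0, 1.272, -0.115], TCP at [0.245, 0.548, 0.231] pointing down, gripper open.
Joint ranges: [-2.97, 2.97], [-1.01, 2.36], [0.21, 2.38], [-0.96, 4.11], [0.2, 2.71], [-2.98, 2.98]. Speed limits (rad/s): [2.39, 2.39, 3.14, 3.14, 3.14, 3.14].

INTERFACE

Orientations are given as a unit quaternion [w, x, y, z].
In Python, from cell import bot, read_camera, camera_info, sign_off, status gives the robot as it stands. Calls block until the motion is done:
- bot.goto(position, orientation): joint-space move of the TCP to a pose.
- bot.line_to(position, attitude=None, max_speed=0.15, f_stop=None): straight line of the TCP; attitude=None keeps the orientation; max_speed is the mean speed in m/s. With f_stop (N) it stops when the force on the tool has changed by that much, and returns True; else False.
- bot.goto_joints(angles): joint-space move.
- bot.gripper_to(opening, grip_force=None): finger opening in m; grip_force is the grip in N (None keeps the last); returns when the fingers have stopped.
- bot.hold(seconds).
- bot.ik(position, orientation): joint angles nearest the present ones, or None.
- read_camera(name): name is "scene" or "top" or "wrist"; returns the picture (384x512x3 uint8, blue, green, red); there is no depth.
- camera_info(name): a dict with "mtx" (3x3 intrinsics, pixels), "R" (3x3) and "t" (3): a world point X has camera coordinates R X + t; the wrist camera has in their place "T_tool_cam" (4x4, takes a point from camera to tool coordinates, whose origin is the TCP and whose axes are the flange's). Camera axes: x right, y down, z forward; pixel columns grow to the right and rows downward; lengths in m; the calibration is good to about 2 mm. A picture is of the moment at which its call begins: read the wrist's pose just before it. camera_info takes no time and is no camera call.
A pose or a line that the arm cannot do raises bot.PlanningError and nothing moves.
- sign_off(): hands the job in; it is judged then, once.
Readings, each from a call of its own:
- status.get_time_s(): time.
- status.get_joints(): joint angles.
- status.get_qd(): joint speeds.
- status.get_joint_efforts(): joint torques, N m.
- status.get_position(): TCP position.
- status.get_ee_rot(): TCP orientation.
- status.get_ft_force(): force on the tool from outside, world axes, zero at the start.
- status.get_ft_torque(): the same for the moment, N m.
- status.get_gripper_width(): finger opening in m.
- status.get_finger_force(): force on a finger pad.
Only numpy, scipy, OpenCV 4.12 (cv2) and the standard library are available. Lean on these libraries where they do the work, as an engineer would, in place of code of your own. Each camera call takes 0.05 s, during which the arm holds its last target. There are 200 camera calls.

TASK

Screw the knurled nut on the rotary model stand all the way down until it bottoms out on the brass collar, then back it off a quarter turn so that the stand has its running clearance. Finish while still gripping the nut between the fingers at that setting (it is about to be locked): do not let go of it at the end. Leave the other things on the bench where they are.

Things in the scene. Friction and masses are not known exactly. Their poses are not given: they have to be found in the camera images.
- stand: rotary model stand, screwed down to the bench (it does not move, nor does any part of it except the nut): dark round iron foot 156 mm across, black enamelled platter 130 mm across with its top 44 mm above the bench, a brass collar 36 mm across on it (44 to 58 mm above the bench) and a vertical threaded steel stud 12 to 14 mm across that runs up the middle to 100 mm above the bench. Origin: on the axis, at bench height; z up
- nut_top (a point): centre of the top face of the knurled steel nut that sits on the stud: a plain round nut, 48 to 49 mm across the knurling and 26 mm high, so that its underside is 26 mm below this point; bright steel against the dark platter; it can be gripped across at any yaw. The stud sticks out 13 to 16 mm above this face. With the nut bottomed on the collar this point is 84 mm above the bench; it rises 4 mm for each full turn of backing off. Its frame turns with the nut
- nut_mark (a point): point on the nut's top rim, 23 mm from the axis, at the outer end of the one dark raised rib (15 x 6 mm, 2.5 mm high) on the top face: shows how far the nut has been turned
- nut (a joint): turn of the nut on its right-hand thread, rad: 0 = bottomed out on the collar (hard stop), growing as it is backed off (anticlockwise seen from above); clockwise seen from above screws it down. It starts already on the thread, about 0.4 to 0.8 of a turn above the stop. The thread drags with about 0.06 N m, so the nut stays where it is left; at the stop the resisting torque rises sharply
- glue: bystander: white glue bottle with black cap, 54 mm across, 150 mm high, standing; origin under its centre
- tape: bystander: roll of tape lying flat, 90 mm across, 20 mm high; origin under its centre
- tin: bystander: small closed tin, 60 mm across, 75 mm high, standing; origin under its centre
- driver: bystander: screwdriver lying on the bench; origin under its middle
Not all that is in view belongs to the job. What is meant by the stand is not green, and is the smaller of those in its own colour.

How it is judged:
On the way:
1. the nut is screwed down until it bottoms out on the collar (value of joint nut below 0.08 rad), for 0.2 s.
At the end, for the whole second after the job is handed in: After having been bottomed out, the nut stands backed off by a quarter turn (1.57 rad) within 0.3 rad, at rest, and is still gripped: the fingers straddle it (grasp point within 18 mm of its axis) and press on it with more than 3 N (value of joint nut between 1.27 and 1.87 rad and contact force between the fingers and nut above 3 N and horizontal distance between the grasp point and nut_top below 0.018 m and velocity of joint nut between -0.05 and 0.05 rad/s); the arm keeps its last pose, push and grip.
It fails at once if the glue bottle is moved by more than 3 cm (distance of glue from where it was at the start of the episode above 0.03 m).
It fails at once if the tin is moved by more than 3 cm (distance of tin from where it was at the start of the episode above 0.03 m).
It fails at once if the tape is moved by more than 3 cm (distance of tape from where it was at the start of the episode above 0.03 m).
It fails at once if the screwdriver is moved by more than 3 cm (distance of driver from where it was at the start of the episode above 0.03 m).
It also fails if it takes over 64 s, if anything falls off the work surface, if the arm or the gripper's body presses on something with over 40 N, if the wrist force passes 120 N, or if a joint passes its speed limit or range.

## Working session

There is one attempt and no reset: what is moved stays moved. The work goes in short steps, each a Python script; the robot and the scene stay as the last script left them, time stands still between calls to the robot, and variables do not carry over. Pictures are saved under pics/ and viewed, at most 10 in all, crops included, and the job is handed in when it is done.

```bash
mkdir -p pics; ls; python3 - <<'E'
from cell import *
import cv2,numpy as np
for n in ["scene","top"]:
    cv2.imwrite(f"pics/{n}0.png",read_camera(n)); c=camera_info(n); print(n,np.round(c["mtx"],1).tolist(),np.round(c["R"],3).tolist(),np.round(c["t"],3).tolist())
print(camera_info("wrist")["T_tool_cam"], status.get_ee_rot(), status.get_time_s(), status.get_ft_torque())
E
```

```text
pics
scene [[381.5, 0.0, 253.1], [0.0, 381.5, 192.0], [0.0, 0.0, 1.0]] [[-0.846, 0.533, 0.008], [0.394, 0.636, -0.663], [-0.359, -0.558, -0.748]] [0.497, -0.162, 1.219]
top [[385.6, 0.0, 258.7], [0.0, 385.6, 188.8], [0.0, 0.0, 1.0]] [[-0.027, -1.0, -0.011], [-0.996, 0.027, -0.081], [0.082, 0.008, -0.997]] [0.022, 0.589, 1.3]
[[-1.18115422e-03 -9.59122308e-01 -2.82989404e-01  7.12418431e-02]
 [ 9.99999215e-01 -1.01424783e-03 -7.36301696e-04 -5.55846426e-04]
 [ 4.19181994e-04 -2.82990051e-01  9.59122753e-01 -1.43621527e-01]
 [ 0.00000000e+00  0.00000000e+00  0.00000000e+00  1.00000000e+00]] [-2.76009571e-04  2.08367117e-01  9.78050312e-01 -8.10185353e-04] 0.1 [-0.00038528  0.00555615 -0.02367253]
```

View pics/top0.png

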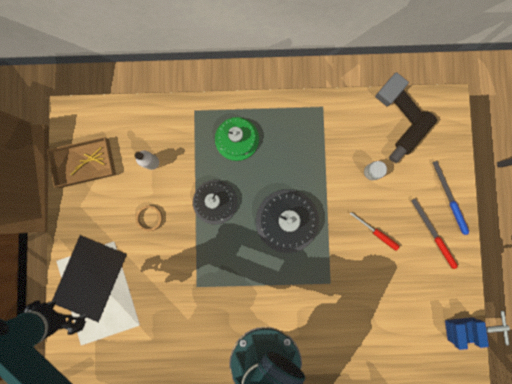

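View pics/scene0.png

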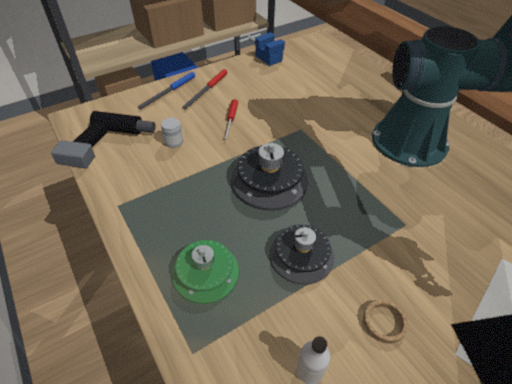

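The top view shows the small black stand with its nut at about (212,200). A larger black stand sits at (289,220) and a green one at (236,137). In the scene view the target nut is at about (305,240).

```bash
cat > h.py <<'E'
from cell import *
import cv2,numpy as np
from scipy.spatial.transform import Rotation as Rn
def ray(n,px):
    c=camera_info(n); R=np.array(c["R"]);t=np.array(c["t"])
    return -R.T@t, R.T@np.linalg.solve(c["mtx"],[px[0],px[1],1.])
def wray(px,pos,q):
    c=camera_info("wrist");T=np.array(c["T_tool_cam"]);R=Rn.from_quat(np.r_[q[1:],q[0]]).as_matrix()
    return np.array(pos)+R@T[:3,3], R@T[:3,:3]@np.linalg.solve(c["mtx"],[px[0],px[1],1.])
def plane(r,z): o,d=r; return o+d*(z-o[2])/d[2]
def qdown(yaw):  # tool z down, tool x at world yaw
    q=(Rn.from_euler('z',yaw)*Rn.from_euler('x',np.pi)).as_quat(); return [q[3],*q[:3]]
E
python3 - <<'E'
from h import *
def nut(f,n,c,r):
    im=cv2.imread(f);g=im.min(2).copy();m=np.zeros_like(g);cv2.circle(m,c,r,255,-1)
    m=((g>120)&(m>0)).astype(np.uint8)
    k,l,s,ce=cv2.connectedComponentsWithStats(m);i=1+np.argmax(s[1:,4]);print(n,s[i],ce[i]);return ray(n,ce[i])
a=nut("pics/top0.png","top",(212,200),14);b=nut("pics/scene0.png","scene",(305,240),18)
print(plane(a,.087),plane(b,.08))
A=np.c_[a[1],-b[1]];s=np.linalg.lstsq(A,b[0]-a[0],rcond=None)[0]
print(a[0]+a[1]*s[0],b[0]+b[1]*s[1])
p=plane(a,.087); print(np.hypot(*p[:2]))
# platter outline size check
im=cv2.imread("pics/top0.png");print(np.linalg.norm(plane(ray("top",(190,200)),.044)-plane(ray("top",(238,200)),.044)))
for yaw in np.arange(-3.1,3.2,.4):
    # wrist view: camera offset +x tool; 0.12 above
    j=bot.ik([p[0],p[1],.25],qdown(yaw)); print(round(yaw,2),None if j is None else np.round(j,2))
E
```

```text
top [205 194  14  15 151] [211.24503311 201.09933775]
scene [295 227  21  18 253] [305.86166008 235.75098814]
[0.54837043 0.16150334 0.087     ] [0.54489344 0.15892094 0.08      ]
[0.54842141 0.16163003 0.0860433 ] [0.54806642 0.16195358 0.08606723]
0.5716585151195904
0.16242470757071611
-3.1 [ 0.17  0.3   1.55  0.    1.29 -1.45]
-2.7 [ 0.17  0.3   1.55  0.    1.29 -1.85]
-2.3 [ 0.17  0.3   1.55  0.    1.29 -2.25]
-1.9 [ 0.17  0.3   1.55  0.    1.29 -2.65]
-1.5 None
-1.1 [ 0.17  0.3   1.55 -0.    1.29  2.84]
-0.7 [ 0.17  0.3   1.55 -0.    1.29  2.44]
-0.3 [ 0.17  0.3   1.55 -0.    1.29  2.04]
0.1 [ 0.17  0.3   1.55 -0.    1.29  1.64]
0.5 [ 0.17  0.3   1.55 -0.    1.29  1.24]
0.9 [ 0.17  0.3   1.55 -0.    1.29  0.84]
1.3 [ 0.17  0.3   1.55 -0.    1.29  0.44]
1.7 [ 0.17  0.3   1.55 -0.    1.29  0.04]
2.1 [ 0.17  0.3   1.55  0.    1.29 -0.36]
2.5 [ 0.17  0.3   1.55  0.    1.29 -0.76]
2.9 [ 0.17  0.3   1.55  0.    1.29 -1.16]
```

```bash
python3 - <<'E'
from h import *
j=np.array(bot.ik([.548,.1617,.2],qdown(-1.70))); print(j)
bot.goto_joints(j); bot.hold(.2)
pos,q=status.get_position(),status.get_ee_rot(); im=read_camera("wrist")
cv2.imwrite("pics/w1.png",im); print(pos,q,status.get_time_s(),status.get_gripper_width(),status.get_ft_torque())
E
```

```text
[ 0.16604658  0.34819586  1.61149397  0.          1.18190282 -2.8463424 ]
[0.54789326 0.16208502 0.20003359] [ 2.78353304e-05 -6.60156213e-01  7.51128334e-01  1.45032154e-05] 2.675 0.08531580962957608 [ 0.01208777  0.05488724 -0.01242866]
```

View pics/w1.png

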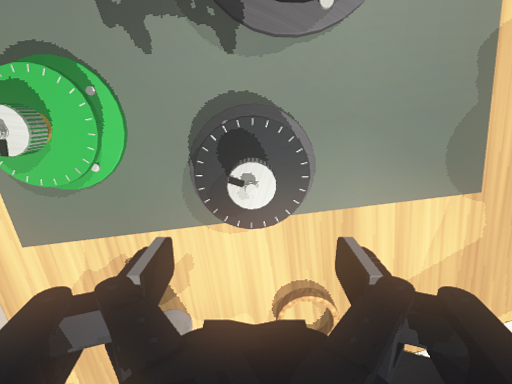

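The wrist view shows the target nut's top face centred at about (251,186), with the dark rib pointing left and ending near (231,181). The platter is around (252,172).

```bash
cat >> h.py <<'E'
def nutface(im,pos,q,c,z,r=45):
    g=im.min(2);m=np.zeros_like(g);cv2.circle(m,c,r,255,-1)
    m=((g>140)&(m>0)).astype(np.uint8)
    k,l,s,ce=cv2.connectedComponentsWithStats(m);i=1+np.argmax(s[1:,4])
    cs,_=cv2.findContours((l==i).astype(np.uint8),0,2);h=cv2.convexHull(max(cs,key=cv2.contourArea))
    e=cv2.minEnclosingCircle(h);C=plane(wray(e[0],pos,q),z)
    # rib: dark pixels inside the hull, 10-23 mm from the centre
    ys,xs=np.nonzero(cv2.circle(np.zeros_like(g),tuple(int(round(v)) for v in e[0]),int(e[1]*.9),255,-1))
    ok=g[ys,xs]<70; P=np.array([plane(wray(p,pos,q),z) for p in zip(xs[ok],ys[ok])])-C
    P=P[np.hypot(P[:,0],P[:,1])>.01] if len(P) else P
    v=P.mean(0) if len(P) else np.zeros(3)
    f=camera_info("wrist")["mtx"][0][0]; o=wray(e[0],pos,q)[0]
    return C,2*e[1]*np.linalg.norm(C-o)/f,np.arctan2(v[1],v[0]),len(P)
E
python3 - <<'E'
from h import *
im=cv2.imread("pics/w1.png")
print(nutface(im,status.get_position(),status.get_ee_rot(),(251,186),.0865))
E
```

```text
(array([0.55094656, 0.15890878, 0.0865    ]), np.float64(0.04745563496955337), np.float64(-0.3578528393224003), 67)
```

```bash
python3 - <<'E'
from h import *
q=qdown(-1.70)
bot.line_to([.550,.160,.15],q)
print(bot.line_to([.550,.160,.053],q,max_speed=.08,f_stop=8), status.get_position())
f0=np.array(status.get_ft_force());t0=np.array(status.get_ft_torque())
bot.gripper_to(.04,grip_force=40); bot.hold(.2)
print(status.get_gripper_width(),status.get_finger_force(),f0,np.array(status.get_ft_force()),t0,np.array(status.get_ft_torque()))
print(status.get_position(),status.get_joints(),status.get_time_s())
E
```

```text
False [0.5504922  0.16009405 0.05355626]
0.047354735726508244 40.55668115615845 [0.72242169 0.32106159 1.32480355] [ 0.07276055 -0.05375125  5.28504175] [ 0.04055107 -0.02469635 -0.02318249] [-0.1150038   0.01164593  0.02024754]
[0.55062821 0.15999457 0.05359099] [ 1.62412391e-01  5.33900254e-01  1.74120340e+00 -1.66187137e-04
  8.65178745e-01 -2.84985959e+00] 5.15
```

```bash
cat >> h.py <<'E'
def turn(d,base,z0):
    """pose with j6 turned by d (clockwise +) from yaw base, following the thread"""
    return bot.ik([.5505,.160,z0-.004*d/(2*np.pi)],qdown(base-d))
E
python3 - <<'E'
from h import *
d=0
while d<5.6:
    d+=.5 if d<1.9 else .15
    j=turn(d,-1.70,.0535)
    if j is None: print("ik none",d);break
    bot.goto_joints(j)
    t=np.array(status.get_ft_torque());f=np.array(status.get_ft_force())
    print(round(d,2),np.round(status.get_joints()[5],3),np.round(t[2],3),np.round(f,1),round(status.get_time_s(),2))
    if abs(t[2])>.45: break
E
```

```text
0.5 -2.353 -0.018 [-0.8  0.2  3.9] 5.7
1.0 -1.855 -0.086 [-2.5  0.9  5.8] 6.25
1.5 -1.355 -0.044 [-1.4  2.3  5.3] 6.8
2.0 -0.855 -0.057 [-1.7  4.1  4.8] 7.35
2.15 -0.707 -0.115 [-2.5  3.7  5.1] 7.62
2.3 -0.558 -0.075 [-2.   4.8  5.3] 7.88
2.45 -0.41 -0.054 [-1.7  4.   5.1] 8.15
2.6 -0.26 -0.064 [-1.7  5.1  4.9] 8.42
2.75 -0.11 -0.044 [-1.5  5.5  5.3] 8.68
2.9 0.04 -0.075 [-0.4  5.3  4. ] 8.95
3.05 0.19 -0.068 [-0.9  4.8  4.5] 9.22
3.2 0.34 -0.018 [-0.8  5.9  4.7] 9.48
3.35 0.49 -0.07 [-0.7  4.5  4.7] 9.75
3.5 0.64 -0.07 [-0.2  4.4  3.6] 10.02
3.65 0.789 -0.069 [0.2 5.5 4.7] 10.28
3.8 0.939 -0.04 [-0.4  5.2  3.2] 10.55
3.95 1.088 -0.085 [0.3 4.1 3.1] 10.82
4.1 1.238 -0.096 [-0.   4.2  3.2] 11.08
4.25 1.387 -0.082 [0.8 5.6 3.2] 11.35
4.4 1.537 0.015 [0.5 4.4 3.4] 11.62
4.55 1.686 -0.04 [0.4 4.8 3.5] 11.88
4.7 1.835 0.49 [2.4 4.6 3. ] 12.15
```

```bash
python3 - <<'E'
from h import *
for d in (4.7,4.74,4.78,4.82):
    bot.goto_joints(turn(d,-1.70,.0535)); bot.hold(.15)
    T=[]
    for _ in range(5): bot.hold(.02); T.append(status.get_ft_torque()[2])
    print(d,np.round(status.get_joints()[5],4),np.round(np.mean(T),3),np.round(status.get_ft_force(),1),status.get_finger_force(),status.get_time_s())
    if np.mean(T)>1: break
cv2.imwrite("pics/w2.png",read_camera("wrist"))
E
```

```text
4.7 1.8349 0.489 [2.  5.9 3.4] 40.64443051815033 12.6333
4.74 1.8739 1.129 [0.1 5.9 6.3] 40.78552722930908 13.1167
```

View pics/w2.png

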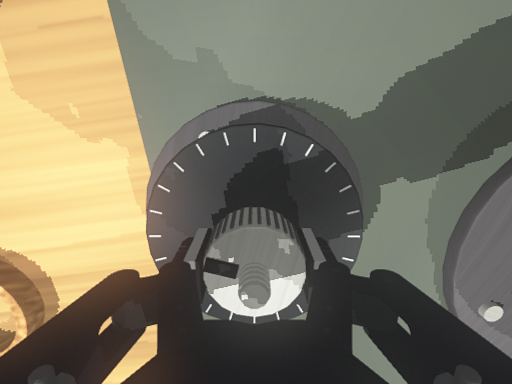

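The nut is bottomed out: torque rose steeply to 1.1 N m. The rib, at about (220,268), still points at the left finger as it did before gripping, so the nut hasn't slipped. Next I back it off from the stop at d≈4.67.

```bash
python3 - <<'E'
from h import *
for d in (4.2,3.65,3.10):
    bot.goto_joints(turn(d,-1.70,.0535)); print(d,np.round(status.get_joints()[5],3),np.round(status.get_ft_torque(),2))
bot.hold(.4)
print(status.get_joints()[5],np.round(status.get_ft_force(),1),status.get_ft_torque()[2],status.get_finger_force(),status.get_gripper_width(),status.get_position(),np.abs(status.get_qd()).max(),status.get_time_s())
cv2.imwrite("pics/w3.png",read_camera("wrist"))
E
```

```text
4.2 1.338 [0.81 0.2  0.1 ]
3.65 0.793 [0.82 0.2  0.06]
3.1 0.247 [0.79 0.08 0.04]
0.24705503295665907 [-0.4  5.9  5. ] 0.07887240332369122 40.81343472003937 0.046837024351943035 [0.55067245 0.16015528 0.05167511] 0.0006650763788769208 15.3333
```

View pics/w3.png

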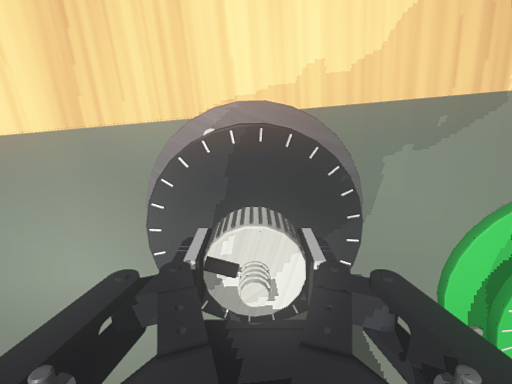

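The rib, at about (222,266), hasn't moved relative to the fingers, so the nut turned back with the grip. The wrist joint shows about 1.56 rad from the stop, and the grip is 41 N.

```bash
python3 -c "
from cell import *
print(sign_off())"
```

```text
the job is handed in; nothing more can be done
None
```

The nut was screwed down until it hit the collar, then backed off about 1.56 rad (a quarter turn), and I handed the job in at about 15 s with the fingers still gripping it at about 41 N; no verdict came back.

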